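# Reload the carton stapler

### The arm

A 6-joint arm with a two-finger parallel gripper is mounted at the origin on the work surface. World frame = base frame: x ahead of the robot, y to its left, z up, the work surface at z = 0. Lengths are in m, angles in degrees, forces in N, time in s.
With the tool pointing down it reaches from about 0.4 to 0.825 m from the base axis. Payload 7 kg.
Tool frame: the origin (TCP) lies at the very end of the fingers, on their centre line; the grasp point (between the pads) lies 19 mm behind it (ctrl.pinch_z is the distance from the TCP to the grasp point, in m); z points along the fingers, x is the direction in which the jaws open and shut, and the axes are right-handed (so a half turn about z gives the same grasp; the last joint's range is limited). The gripper opens to 88 mm and grips with 3 to 60 N. Pads are 19 mm wide; open, the fingers measure 130 mm over their backs; the gripper's body (78 mm by 193 mm) begins 47 mm behind the grasp point.
Start: joints at [-52.592, 20.546, 0.682, 0, -70.136, -16.507], TCP at [0.241, -0.631, 0.227] pointing down, gripper open.
Joint ranges: [-176.03, 176.03], [-82.01, 121.73], [-58.28, 71.71], [-173.87, 95.51], [-174.79, -0.11], [-173.66, 173.66]. Speed limits (degrees/s): [136.94, 136.94, 172.46, 180, 180, 180].

### API

Orientations are given as [roll, pitch, yaw] about the fixed x, y, z axes, in that order (R = Rz(yaw) Ry(pitch) Rx(roll)).
In Python, from plant import ctrl gives the robot as it stands.
- The arm moves only by the tool carry_out, never from a script. Its argument "increments" is a list of rows, each a list of 7 numbers: the turn, a rotation vector about the world's x, y, z in degrees, then the shift along the world's x, y, z in mm, then the closure, from 0 (fully open) to 1 (shut). In form: [[ax, ay, az, dx, dy, dz, grip], ...]. A call has 1 to 20 rows; each row is the pose to reach, as a shift and turn from the pose commanded when the call began; what a row does not reach only later rows make up. A row lasts 1/8 s, in which the tool goes at most 62.5 mm and 10.7 degrees, less where a joint would pass 70% of its speed; a pose out of reach is approached as far as the arm can. A call with a gripper value outside its range is refused whole. The fingers move at their own pace and stop on an object; the grip force is fixed at half the most. Time passes only in rows, so rows that repeat a pose let the fingers close. It gives the time, the measured TCP pose, the force and the opening at its end, in the units of the state.
- ctrl.get_obs(): the state, without advancing time (a new reading comes with each control period).
- ctrl.snapshot(name): name is "scene" or "top" or "wrist"; returns a dict with "pixels" (480x640x3 uint8, blue, green, red), "intrinsics" (3x3 intrinsics, pixels), "rvec" (rotation vector, rad) and "tvec" (3), from world to camera coordinates, as OpenCV has them; the wrist camera has in their place "hand_eye" (4x4, takes a point from camera to tool coordinates, whose origin is the TCP and whose axes are the tool frame's). Camera axes: x right, y down, z forward; pixel columns grow to the right and rows downward; lengths in m; the calibration is good to about 2 mm. A picture is of the moment at which its call begins: read the wrist's pose just before it. There is no depth.
- ctrl.close_job(): hands the job in, once; it reports no verdict.
Trained networks look in a picture, given as the dict that the camera call returned (one of the last four; its "shot" number tells which), for a name from the list of things; names that differ only in an ending like _2 or _b are one class to them, and where a whole thing is asked for, a point or a joint stands for the part that bears it (a point fixed in the world has none). Each returns a list of dicts, best first, with "confidence" (0 to 1); they miss things now and then, are a little off and sometimes report something else, mostly with a low value. They report only what shows in the picture. A call takes as long as a camera call. They do not tell look-alikes from the thing itself.
- ctrl.search_frame(picture, label): "centre" ([x, y, z] in m, in world coordinates, good to about 4 mm: the middle of the surface that is visible of it).
- ctrl.outline_of(picture, label): "pixels" (480x640 bool, what is visible of it).
The state is a dict: "clock": time; "joint_pos": joint angles; "qvel": joint speeds; "tau": joint torques, N m; "tool_pos": TCP position; "orientation": TCP orientation; "force": force on the tool from outside, world axes, zero at the start; "moment": the same for the moment, N m; "opening": finger opening in m.
Only numpy, scipy, OpenCV 4.12 (cv2) and the standard library are available. Lean on these libraries where they do the work, as an engineer would, in place of code of your own. Each camera call takes 0.05 s, during which the arm holds its last target. There are 200 camera calls.

### The job

The air-powered carton stapler is parked upside down in its bench stand, with its empty magazine on top and the grey rail ajar: slide the rail all the way back by its orange tab and lay the wide copper-coloured staple strip, legs up and flat, in the open channel. Then push the rail forward against its spring follower until the latch clicks and the rail is fully home. Leave the narrow silver strip and everything else on the bench where it lies.

Things in the scene. Friction and masses are not known exactly. Their poses are not given: they have to be found in the camera images.
- channel (a point): Magazine channel of the blue stapler (fixed to the bench): point on the middle of the channel floor at its front end, against the nose, about 186 mm above the bench. y axis: along the channel, nose to rear; x across; z up. A steel U open on top, 38 mm wide inside, 212 mm long; side walls 10 mm high, the top half flared out to a mouth 47 mm wide (50 mm over all).
- nose (a point): Top middle of the dark steel nose block that closes the channel's front: 44 mm wide, 24 mm long, 26 mm higher than the channel floor. Two steel clincher jaws curve over it, 15 mm higher. Axes as channel.
- strip_center (a point): The wide copper-coloured staple strip: U section 34 mm wide (x), 90 mm long (y), 22 mm high (z up), 70 to 120 g, on the bench crown down, legs up. Point: its centre, 11 mm above its underside. In the channel it has 2 mm play each side, and its legs stand 12 mm higher than the channel walls, so hold it across x by the upper half of its legs.
- tab (a point): Centre of the orange thumb tab standing on the rear end of the grey rail: 30 mm wide across the channel (x), 10 mm thick along it (y), 26 mm high, rising from the rail's flat top 13 mm below this point. Axes as channel. Sides, front and rear are free from above. It travels with the rail.
- rail (a joint): Grey sliding rail, m: 0 home (forward, latched), 0.118 fully back (stop). A cover 56 mm wide, 220 mm long over the channel, its top 27.5 mm above the channel floor; fully back it leaves 123 mm of channel free behind the nose. Friction 1.5 N. A spring latch rides up a ridge 12 mm before home (push peaks near 13 N) and snaps in over the last 2 mm. Left unlatched, the follower pushes it back out.
- follower (a joint): How far the spring follower is pushed back into the rail, m: 0 with nothing in its way, about 0.085 with the wide strip loaded and the rail home. A steel-faced black block inside the channel, carried at the rail's front end; as the rail is closed it slides the strip forward to the nose. Spring 1.5 N at 0, 3.6 N at 0.085.
- strip_narrow_center (a point): a narrow silver staple strip for another tool, 18 mm wide, 75 mm long, 14 mm high, loose on the bench; to be left alone. The point is its centre.
- tape_measure: yellow tape measure, 62 x 66 mm, 34 mm high, loose on the bench; to be left alone. Origin under its centre.
- tape_roll: brown roll of packing tape lying flat, 110 mm across, 48 mm high; to be left alone. Origin under its centre.
- screwdriver: screwdriver lying on the bench; to be left alone.
- marker: blue marker pen, 17 mm thick, 135 mm long, lying on the bench behind the stapler; to be left alone.
- wrench: steel wrench lying on the bench behind the stapler; to be left alone.
Things that resemble listed ones, but are neither listed nor needed, are in the scene too. There is more than one size of the part that bears strip_center; the job needs the largest.

How it is judged (in metres and radians):
On the way, in this order (a step that is already met when the one before it is completed fails the run):
1. the rail is slid all the way back (value of joint rail above 0.112 m), for 0.2 s.
2. the wide strip lies flat in the open channel, legs up, let go (z of strip_center in the frame of channel between 0.008 and 0.014 m and x of strip_center in the frame of channel between -0.003 and 0.003 m and y of strip_center in the frame of channel between 0.04 and 0.09 m and angle between strip_center's own z axis and vertical below 0.1 rad and contact force between strip and the fingers below 0.1 N), for 0.2 s.
At the end, for the whole second after the job is handed in: the rail is home and latched (within 2 mm of 0) and stays there, the wide strip lies flat in the channel, legs up, pressed against the nose by the follower (its centre 45 mm behind the nose within 3 mm, within 3 mm of the middle, follower pushed back at least 80 mm), and is at rest (value of joint rail below 0.002 m and value of joint follower above 0.08 m and y of strip_center in the frame of channel between 0.042 and 0.048 m and x of strip_center in the frame of channel between -0.003 and 0.003 m and z of strip_center in the frame of channel between 0.008 and 0.014 m and angle between strip_center's own z axis and vertical below 0.1 rad and linear speed of strip below 0.02 m/s); the robot touches nothing.
It fails at once if the narrow strip is moved more than 20 mm (distance of strip_narrow_center from where it was at the start of the episode above 0.02 m).
It fails at once if the tape measure is moved more than 20 mm (distance of tape_measure from where it was at the start of the episode above 0.02 m).
It fails at once if another loose thing on the bench is moved more than 20 mm (distance of any of tape_roll, screwdriver, marker, wrench from where it was at the start of the episode above 0.02 m).
It also fails if it takes over 72 s, if anything falls off the work surface, if the arm or the gripper's body presses on something with over 40 N, if the wrist force passes 120 N, or if a joint passes its speed limit or range.

## Working session

There is one attempt and no reset: what is moved stays moved. The work goes in short steps, Python scripts to look and compute and a tool call to move; the robot and the scene stay as the last step left them, time stands still between calls to the robot, and variables do not carry over. Pictures are saved under pics/ and viewed, about 8 in all and at most 12, crops included, and the job is handed in when it is done.

Besides the shell and the picture viewer there is one more tool, called as name(argument=value, ...), one argument or row to a line, values as JSON. carry_out: Moves the arm, as the interface text tells. Its arguments: {"type":"object","properties":{"increments":{"type":"array"}},"required":["increments"]}

```bash
mkdir -p pics
cat > h.py <<'E'
import numpy as np, cv2
from plant import ctrl
from scipy.spatial.transform import Rotation as R
def cam(s,obs=None):
    K=np.array(s["intrinsics"])
    if "rvec" in s:
        Rm=cv2.Rodrigues(np.array(s["rvec"],float))[0]; t=np.array(s["tvec"]).ravel()
    else:
        T=np.eye(4);T[:3,:3]=R.from_euler('xyz',obs["orientation"],degrees=True).as_matrix();T[:3,3]=obs["tool_pos"]
        W=np.linalg.inv(T@np.array(s["hand_eye"]));Rm=W[:3,:3];t=W[:3,3]
    return K,Rm,t
def proj(c,p):
    q=c[0]@(c[1]@np.array(p,float)+c[2]);return q[:2]/q[2]
def unproj(c,uv,z):
    d=c[1].T@np.linalg.inv(c[0])@np.array([uv[0],uv[1],1.]);o=-c[1].T@c[2]
    return o+d*(z-o[2])/d[2]
E
python3 - <<'E'
from h import *
np.set_printoptions(precision=4,suppress=True)
o=ctrl.get_obs();print(o)
for n in ["scene","top"]:
    s=ctrl.snapshot(n);cv2.imwrite(f"pics/{n}0.png",s["pixels"]);c=cam(s)
    for l in ["channel","nose","strip_center","tab","rail","strip_narrow_center","tape_measure","tape_roll","screwdriver","marker","wrench"]:
        try:
            print(n,l,[(np.round(d["centre"],3).tolist(),round(d["confidence"],2),proj(c,d["centre"]).round().tolist()) for d in ctrl.search_frame(s,l)][:4])
        except Exception as e: print(n,l,e)
E
```

```text
{'clock': 0.0, 'joint_pos': array([-52.5924,  20.5905,   0.6338,  -0.0209, -70.1362, -16.5061]), 'qvel': array([ 0.082 ,  0.0108,  0.0307, -0.0158,  0.0092, -0.013 ]), 'tau': array([ -0.0002, -58.2716,  29.3034,   6.9965,   0.0069,  -0.0002]), 'tool_pos': array([ 0.2406, -0.6301,  0.2256]), 'orientation': array([-179.9924,   -0.0947,  110.8944]), 'force': array([-0.6126, -0.6318,  0.0806]), 'moment': array([ 0.0436, -0.0153,  0.0091]), 'opening': 0.08772627420584939}
scene channel [([0.598, 0.019, 0.122], 0.95, [318.0, 267.0]), ([0.422, 0.212, 0.013], 0.35, [394.0, 235.0])]
scene nose [([0.599, 0.016, 0.121], 0.87, [316.0, 268.0])]
scene strip_center [([0.429, 0.212, 0.012], 0.93, [394.0, 237.0]), ([0.342, 0.165, 0.002], 0.67, [373.0, 213.0]), ([0.35, 0.278, -0.001], 0.49, [416.0, 217.0]), ([0.601, 0.016, 0.122], 0.4, [317.0, 268.0])]
scene tab [([0.611, 0.065, 0.21], 0.7, [341.0, 250.0])]
scene rail [([0.607, 0.065, 0.213], 0.72, [341.0, 247.0])]
scene strip_narrow_center []
scene tape_measure [([0.444, -0.199, 0.032], 0.89, [232.0, 233.0])]
scene tape_roll [([0.488, -0.396, 0.043],
[... 421 characters left out ...]
op strip_center [([0.437, 0.2, 0.004], 0.77, [229.0, 297.0]), ([0.343, 0.166, 0.003], 0.61, [243.0, 338.0]), ([0.349, 0.282, 0.002], 0.52, [192.0, 337.0])]
top tab [([0.601, 0.068, 0.211], 0.58, [277.0, 206.0]), ([0.769, 0.056, 0.009], 0.32, [288.0, 157.0])]
top rail [([0.599, 0.067, 0.211], 0.77, [278.0, 207.0])]
top strip_narrow_center [([0.429, -0.01, 0.003], 0.63, [320.0, 298.0])]
top tape_measure [([0.432, -0.192, 0.037], 0.82, [401.0, 294.0])]
top tape_roll [([0.432, -0.196, 0.039], 0.52, [403.0, 294.0])]
top screwdriver [([0.481, 0.364, 0.023], 0.63, [155.0, 279.0])]
top marker []
top wrench [([0.772, 0.058, 0.008], 0.97, [288.0, 156.0]), ([0.437, 0.204, 0.008], 0.64, [226.0, 297.0])]
```

View pics/top0.png

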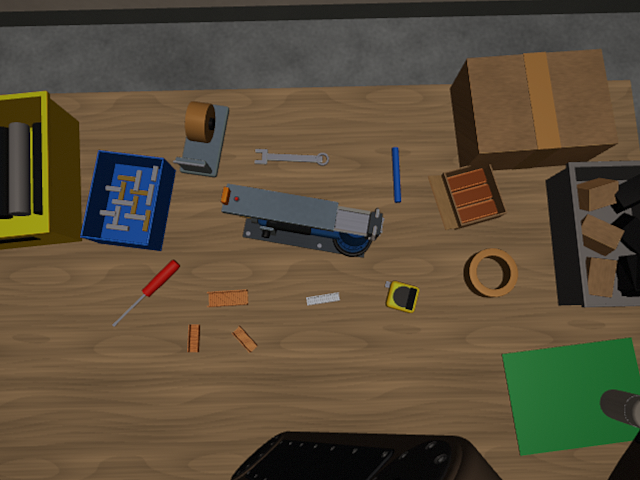

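View pics/scene0.png

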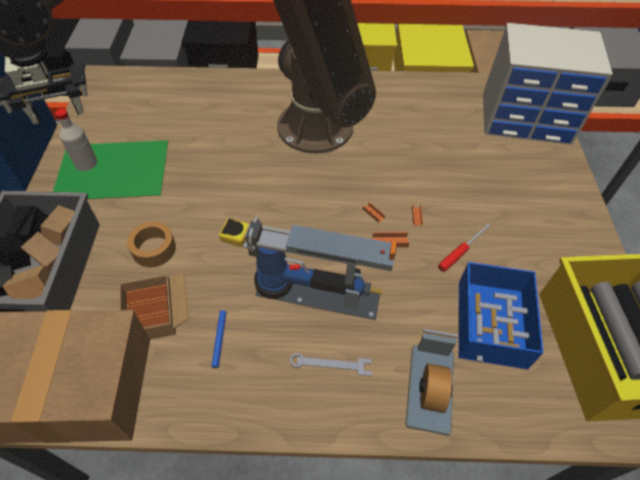

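The wide copper strip at top px (229,297) is the largest of three copper strips; the others at (194,338) and (245,338) are the small look-alikes. The narrow silver strip is at (323,298). The stapler runs from its nose at (375,222) to the tab at (225,195).

Run:
```python
from h import *
np.set_printoptions(precision=4,suppress=True)
s=ctrl.snapshot("top");c=cam(s)
m=ctrl.outline_of(s,"strip_center")
for d in m[:3]: 
    r=cv2.minAreaRect(np.argwhere(d["pixels"])[:,::-1].astype(np.float32));p=cv2.boxPoints(r)
    print(d["confidence"],r,[unproj(c,q,.022)[:2] for q in p])
print("tab",unproj(c,(225,195),.2265),"nose",unproj(c,(376,223),.22))
print("railends L",unproj(c,(224,198),.2135),"R",unproj(c,(337,220),.2135))
w=ctrl.snapshot("wrist");print(w["hand_eye"],w["intrinsics"])
big=cv2.resize(s["pixels"][170:360,180:400],None,fx=3.5,fy=3.1,interpolation=cv2.INTER_CUBIC);cv2.imwrite("pics/crop.png",big[:600,:800])
```

```text
0.97 ((227.36508178710938, 297.4757080078125), (15.365889549255371, 39.77836608886719), 86.18592071533203) [array([0.4509, 0.2457]), array([0.4546, 0.1553]), array([0.4199, 0.1531]), array([0.4162, 0.243 ])]
0.77 ((244.17645263671875, 338.2940979003906), (26.637840270996094, 11.9735746383667), 47.72631072998047) [array([0.357 , 0.1912]), array([0.3743, 0.1713]), array([0.3298, 0.1312]), array([0.3127, 0.151 ])]
0.71 ((192.748291015625, 337.52069091796875), (12.539868354797363, 27.654146194458008), 4.763641834259033) [array([0.3193, 0.2925]), array([0.3799, 0.2884]), array([0.3769, 0.2603]), array([0.3164, 0.2645])]
tab [0.6207 0.1653 0.2265] nose [ 0.5604 -0.1209  0.22  ]
railends L [0.6182 0.1697 0.2135] R [ 0.5694 -0.0472  0.2135]
[[ 1.      0.0003 -0.0001 -0.0005]
 [-0.0003  0.9544  0.2985 -0.0812]
 [ 0.0002 -0.2985  0.9544 -0.1576]
 [ 0.      0.      0.      1.    ]] [[367.1197   0.     322.01  ]
 [  0.     367.1197 239.99  ]
 [  0.       0.       1.    ]]
```

View pics/crop.png

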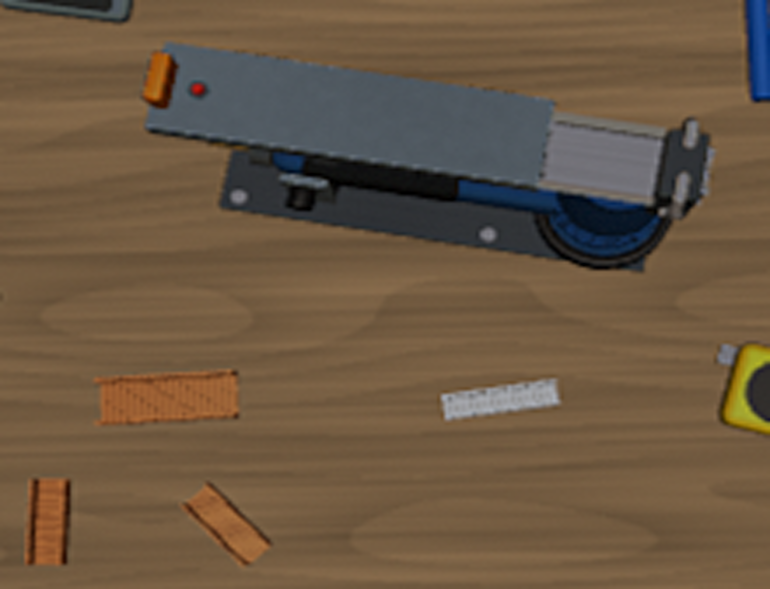

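The crop shows the wide strip (crop px 97–238, 370–424) measuring about 90×34 mm, twice the size of the other copper strips. The rail is about halfway along. I'll hover the wrist camera over the stapler, aligned with the channel.

carry_out(
  increments=[
    [0,0,0,0,30,60,0],
    [0,0,4,20,70,110,0],
    [0,0,9,50,120,133,0],
    [0,0,14,80,170,133,0],
    [0,0,19,105,220,133,0],
    [0,0,24,130,270,133,0],
    [0,0,29,160,320,133,0],
    [0,0,34,185,370,133,0],
    [0,0,39,215,420,133,0],
    [0,0,44,240,470,133,0],
    [0,0,49,270,520,133,0],
    [0,0,53,300,570,133,0],
    [0,0,57,330,610,133,0],
    [0,0,57,350,640,133,0],
    [0,0,57,350,640,133,0],
    [0,0,57,350,640,133,0],
    [0,0,57,350,640,133,0],
  ],
)

```text
clock: 3.48
tool_pos: [0.5904, 0.0086, 0.36]
orientation: [180.0, 0.0, 167.9]
force: [-0.8, -0.7, 0.7]
opening: 0.0878
```

Run:
```python
from h import *
np.set_printoptions(precision=4,suppress=True)
o=ctrl.get_obs();s=ctrl.snapshot("wrist");c=cam(s,o);print(o["tool_pos"],o["orientation"],o["force"])
for l in ["tab","nose","rail","channel"]:
    for d in ctrl.outline_of(s,l)[:1]:
        r=cv2.minAreaRect(np.argwhere(d["pixels"])[:,::-1].astype(np.float32));print(l,d["confidence"],r)
    print([ (d["centre"],d["confidence"]) for d in ctrl.search_frame(s,l)][:1])
cv2.imwrite("pics/w1.png",s["pixels"]);np.savez("w1.npz",K=c[0],R=c[1],t=c[2])
```

```text
[0.5904 0.0086 0.36  ] [179.984    0.0346 167.8531] [-0.8229 -0.699   0.7397]
tab 0.89 ((323.0, 277.5), (247.0, 68.0), 90.0)
[([0.598, 0.0347, 0.2117], 0.79)]
nose 0.78 ((322.0, 217.5), (367.0, 82.0), 90.0)
[([0.5832, -0.0207, 0.21], 0.83)]
rail 0.8 ((323.0, 277.0), (246.0, 68.0), 90.0)
[([0.5954, 0.0361, 0.216], 0.61)]
channel 0.64 ((321.5, 217.0), (366.0, 83.0), 90.0)
[([0.5833, -0.0171, 0.2105], 0.7)]
```

View pics/w1.png

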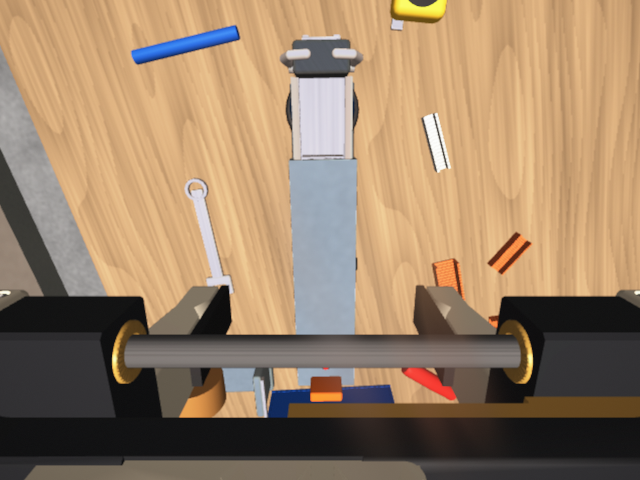

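Run:
```python
from h import *
np.set_printoptions(precision=4,suppress=True)
f=np.load("w1.npz");c=(f["K"],f["R"],f["t"])
P=lambda n,uv,z:print(n,unproj(c,uv,z))
P("railfront L",(290.5,160),.2135);P("railfront R",(356,160),.2135)
P("railmid L",(293,300),.2135);P("railmid R",(355.5,300),.2135)
P("tab top front/back L",(310.5,377),.2395);P("R",(341.5,377),.2395);P("tab",(310.5,389),.2395);P("",(341.5,389),.2395)
P("nose rear face L floor",(301,157),.186);P("",(346,157),.186);P("nosetoprear L",(292,75),.212);P("R",(352,75),.212);P("ch floor front",(323,77),.186)
P("ch wall top L",(294,76),.196);P("ch wall top R",(352,76),.196)
P("ch floor L",(301,80),.186);P("ch floor R",(346,80),.186)
im=cv2.imread("pics/w1.png");print(im.shape)
a=cv2.resize(im[30:170,270:380],None,fx=3.6,fy=3.6,interpolation=cv2.INTER_CUBIC)
b=cv2.resize(im[280:405,270:380],None,fx=3.6,fy=3.6,interpolation=cv2.INTER_CUBIC)
h=np.zeros((504,794,3),np.uint8);h[:504,:396]=a[:504,:396];h[:450,398:794]=b[:450,:396];cv2.imwrite("pics/w1c.png",h)
```

```text
railfront L [ 0.6043 -0.0502  0.2135]
railfront R [ 0.5522 -0.039   0.2135]
railmid L [0.6316 0.0725 0.2135]
railmid R [0.5757 0.0845 0.2135]
tab top front/back L [0.6291 0.1379 0.2395]
R [0.6018 0.1437 0.2395]
tab [0.6319 0.1505 0.2395]
 [0.6043 0.1564 0.2395]
nose rear face L floor [ 0.5973 -0.0488  0.186 ]
 [ 0.5585 -0.0405  0.186 ]
nosetoprear L [ 0.5883 -0.1118  0.212 ]
R [ 0.5434 -0.1022  0.212 ]
ch floor front [ 0.5647 -0.1084  0.186 ]
ch wall top L [ 0.5877 -0.1129  0.196 ]
ch wall top R [ 0.542  -0.1031  0.196 ]
ch floor L [ 0.5831 -0.11    0.186 ]
ch floor R [ 0.5465 -0.1021  0.186 ]
(480, 640, 3)
```

View pics/w1c.png

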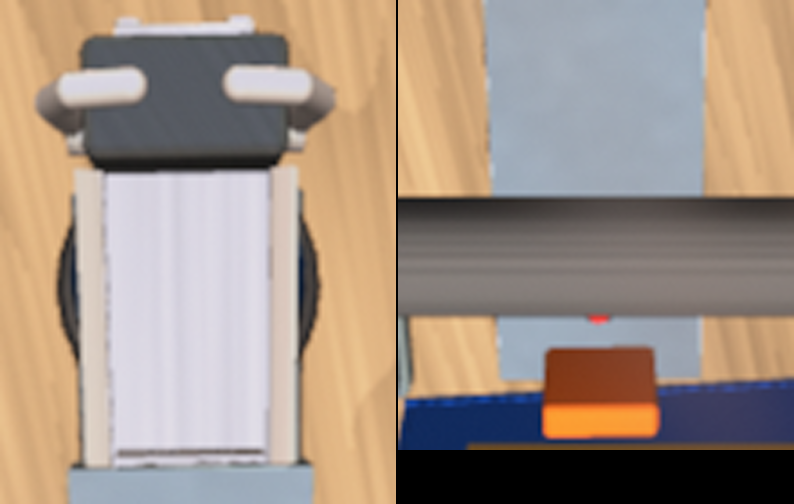

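Run:
```python
from h import *
np.set_printoptions(precision=4,suppress=True)
f=np.load("w1.npz");c=(f["K"],f["R"],f["t"])
t=unproj(c,(326.2,396.5),.2395);n=unproj(c,(321.9,77.2),.186);n2=unproj(c,(321.9,77.2),.196);m=unproj(c,(322.4,157),.196)
rf=unproj(c,(270+190.5/3.6,159),.2135);rb=unproj(c,(270+(499+702-796)/2/3.6,280+375/3.6),.2135)
print(t,n,n2,m,rf,rb)
for a,b in((n,t),(n2,m),(rf,rb)): d=b-a;print(np.degrees(np.arctan2(d[1],d[0])),np.linalg.norm(d[:2]))
u=(t-n)[:2];u/=np.linalg.norm(u);print((rf-n)[:2]@u-.005)
```

```text
[0.6196 0.1616 0.2395] [ 0.5656 -0.1084  0.186 ] [ 0.5659 -0.1073  0.196 ] [ 0.5787 -0.0457  0.196 ] [ 0.5783 -0.0454  0.2135] [0.6209 0.1689 0.2135]
78.68975419993873 0.2753379073713009
78.25525062637813 0.06295554794693171
78.77779263377113 0.21849914236555137
0.05926838865509249
```

carry_out(
  increments=[
    [0,0,0.7,10,55,0,0],
    [0,0,0.7,20,105,-20,0],
    [0,0,0.7,29,153,-60,0],
    [0,0,0.7,29,153,-110,0],
    [0,0,0.7,29,153,-135,0],
    [0,0,0.7,29,153,-141,0],
    [0,0,0.7,29,153,-141,0],
    [0,0,0.7,29,153,-141,0.5],
    [0,0,0.7,29,153,-141,0.8],
    [0,0,0.7,29,153,-141,0.8],
    [0,0,0.7,29,153,-141,0.8],
    [0,0,0.7,29,153,-141,0.8],
    [0,0,0.7,29,153,-141,0.8],
  ],
)

```text
clock: 5.55
tool_pos: [0.6198, 0.1624, 0.2185]
orientation: [-180.0, -0.0, 168.6]
force: [0.0, -0.6, 0.6]
opening: 0.0328
```

carry_out(
  increments=[
    [0,0,0,0,0,0,0.9],
    [0,0,0,0,0,0,0.9],
    [0,0,0,2,10,0,0.9],
    [0,0,0,4,20,0,0.9],
    [0,0,0,6,30,0,0.9],
    [0,0,0,8,40,0,0.9],
    [0,0,0,10,50,0,0.9],
    [0,0,0,11,54,0,0.9],
    [0,0,0,11,54,0,0.9],
  ],
)

```text
clock: 6.68
tool_pos: [0.631, 0.2174, 0.2186]
orientation: [179.9, 0.0, 168.6]
force: [2.8, 1.5, -1.7]
opening: 0.0297
```

carry_out(
  increments=[
    [0,0,0,0.4,2,0,0.9],
    [0,0,0,0.8,4,0,0.9],
    [0,0,0,1,5,0,0.9],
    [0,0,0,1,5,0,0.9],
  ],
)

```text
clock: 7.18
tool_pos: [0.6318, 0.2213, 0.2186]
orientation: [-180.0, -0.0, 168.6]
force: [2.7, -2.4, -1.8]
opening: 0.0298
```

carry_out(
  increments=[
    [0,0,0,0.4,2,0,0.9],
    [0,0,0,0.6,3,0,0.9],
    [0,0,0,0.6,3,0,0.9],
  ],
)

```text
clock: 7.55
tool_pos: [0.6318, 0.222, 0.2185]
orientation: [-179.8, -0.1, 168.6]
force: [0.9, -9.9, 0.2]
opening: 0.0296
```

carry_out(
  increments=[
    [0,0,0,-0.3,-1.5,0,0.9],
    [0,0,0,-0.3,-1.5,0,0.5],
    [0,0,0,-0.3,-1.5,0,0.3],
    [0,0,0,-0.3,-1.5,0,0.3],
    [0,0,0,-0.3,-1.5,20,0.3],
    [0,0,0,-0.3,-1.5,60,0.3],
    [0,0,4,-40,-8,80,0.3],
    [0,0,8,-90,-15,80,0.3],
    [0,0,13.7,-140,-20,50,0.3],
    [0,0,13.7,-180,-23,10,0.3],
    [0,0,13.7,-195,-25,-18,0.3],
    [0,0,13.7,-195,-25,-18,0.3],
    [0,0,13.7,-195,-25,-18,0.3],
  ],
)

```text
clock: 9.18
tool_pos: [0.4385, 0.2003, 0.2018]
orientation: [180.0, 0.1, -177.7]
force: [-0.5, -0.2, 0.1]
opening: 0.0615
```

Run:
```python
from h import *
np.set_printoptions(precision=4,suppress=True)
o=ctrl.get_obs();s=ctrl.snapshot("wrist");c=cam(s,o);print(o["tool_pos"],o["orientation"],o["force"],o["opening"])
for d in ctrl.outline_of(s,"strip_center")[:2]:
    r=cv2.minAreaRect(np.argwhere(d["pixels"])[:,::-1].astype(np.float32));p=cv2.boxPoints(r)
    print(d["confidence"],r,[unproj(c,q,.022)[:2] for q in p])
cv2.imwrite("pics/w2.png",s["pixels"]);np.savez("w2.npz",K=c[0],R=c[1],t=c[2])
t=ctrl.snapshot("top");ct=cam(t);im=t["pixels"]
hsv=cv2.cvtColor(im,cv2.COLOR_BGR2HSV);m=cv2.inRange(hsv,(5,180,120),(18,255,255));m[:, :185]=0;m[:165]=0;m[230:]=0;m[:,260:]=0
q=np.argwhere(m).mean(0)[::-1];print(q,unproj(ct,q,.2365))
```

```text
[0.4385 0.2003 0.2018] [ 179.95      0.0957 -177.663 ] [-0.527  -0.2276  0.1169] 0.061547117208437585
0.81 ((425.9268493652344, 177.15853881835938), (27.95510482788086, 68.09176635742188), 51.34019470214844) [array([0.3768, 0.171 ]), array([0.3332, 0.1312]), array([0.3147, 0.1496]), array([0.3584, 0.1908])]
0.64 ((326.5, 213.5), (95.0, 37.0), 90.0) [array([0.4534, 0.1546]), array([0.4199, 0.1532]), array([0.4144, 0.2449]), array([0.4507, 0.2464])]
[192.863  188.9315] [0.6314 0.224  0.2365]
```

View pics/w2.png

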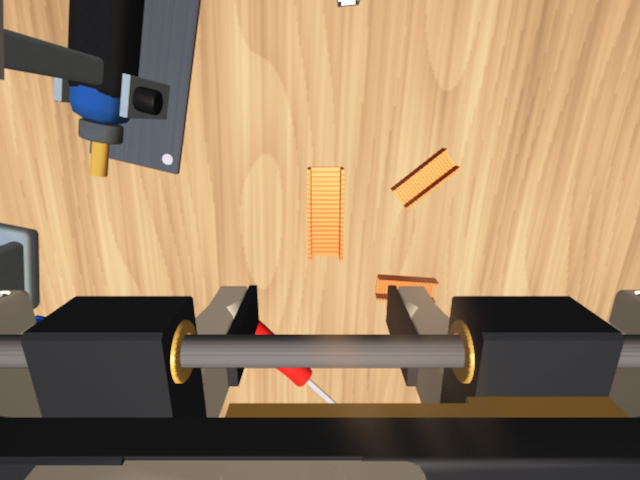

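The rail stays back, with the tab at y=0.224. In the wrist view the wide strip is centred at px (325,213), aligned with the jaws and legs up. I'll go down and grip the upper legs.

carry_out(
  increments=[
    [0,0,0,-3.5,0,-50,0.3],
    [0,0,0,-3.5,0,-100,0.3],
    [0,0,0,-3.5,0,-150,0.3],
    [0,0,0,-3.5,0,-175,0.3],
    [0,0,0,-3.5,0,-189,0.3],
    [0,0,0,-3.5,0,-189,0.3],
    [0,0,0,-3.5,0,-189,0.3],
    [0,0,0,-3.5,0,-189,0.6],
    [0,0,0,-3.5,0,-189,0.8],
    [0,0,0,-3.5,0,-189,0.8],
    [0,0,0,-3.5,0,-189,0.8],
    [0,0,0,-3.5,0,-189,0.8],
  ],
)

```text
clock: 10.82
tool_pos: [0.4341, 0.1997, 0.0119]
orientation: [180.0, 0.0, -177.7]
force: [-0.6, -0.6, 5.7]
opening: 0.0338
```

carry_out(
  increments=[
    [0,0,0,0,0,5,0.9],
    [0,0,0,0,0,40,0.9],
    [0,0,0,0,0,95,0.9],
    [0,0,0,0,0,150,0.9],
    [0,0,-3,0,-10,205,0.9],
    [0,0,-6,20,-40,240,0.9],
    [0,0,-9,50,-90,258,0.9],
    [0,0,-12,80,-140,258,0.9],
    [0,0,-13.7,110,-190,258,0.9],
    [0,0,-13.7,135,-230,258,0.9],
    [0,0,-13.7,144,-247,258,0.9],
    [0,0,-13.7,144,-247,258,0.9],
    [0,0,-13.7,144,-247,258,0.9],
    [0,0,-13.7,144,-247,258,0.9],
  ],
)

```text
clock: 12.58
tool_pos: [0.5775, -0.0465, 0.2699]
orientation: [180.0, 0.0, 168.7]
force: [-1.0, 0.1, -0.8]
opening: 0.0334
```

Run:
```python
from h import *
np.set_printoptions(precision=4,suppress=True)
o=ctrl.get_obs();s=ctrl.snapshot("wrist");c=cam(s,o);print(o["tool_pos"],o["orientation"],o["force"],o["opening"])
np.savez("w3.npz",K=c[0],R=c[1],t=c[2]);cv2.imwrite("pics/w3raw.png",s["pixels"])
cv2.imwrite("pics/w3.png",cv2.resize(s["pixels"][60:340,200:440],None,fx=2.1,fy=2.1,interpolation=cv2.INTER_CUBIC))
```

```text
[ 0.5775 -0.0465  0.2699] [179.9773   0.0179 168.6824] [-0.9615  0.0918 -0.7628] 0.03338875085879292
```

View pics/w3.png

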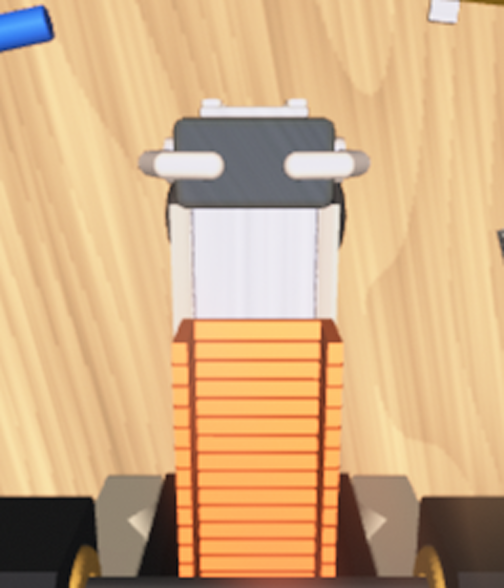

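Strip and channel line up to within about 1 mm (strip centre crop px 258, channel centre 255). I'll lower it with a 0.8 mm sideways correction.

carry_out(
  increments=[
    [0,0,0,0.8,0,-25,0.9],
    [0,0,0,0.8,0,-45,0.9],
    [0,0,0,0.8,0,-55,0.9],
    [0,0,0,0.8,0,-60,0.9],
    [0,0,0,0.8,0,-64,0.9],
    [0,0,0,0.8,0,-67,0.9],
    [0,0,0,0.8,0,-69,0.9],
    [0,0,0,0.8,0,-70,0.9],
    [0,0,0,0.8,0,-70,0.9],
  ],
)

```text
clock: 13.75
tool_pos: [0.5787, -0.0476, 0.1996]
orientation: [180.0, 0.0, 168.6]
force: [-0.3, 0.1, -1.1]
opening: 0.0338
```

carry_out(
  increments=[
    [0,0,0,0,0,-1,0.9],
    [0,0,0,0,0,-1.5,0.9],
    [0,0,0,0,0,-1.5,0.9],
  ],
)

```text
clock: 14.12
tool_pos: [0.5787, -0.0476, 0.1981]
orientation: [-180.0, -0.0, 168.6]
force: [-0.6, 0.5, -1.3]
opening: 0.034
```

Almost on the floor; I'll lower to contact.

carry_out(
  increments=[
    [0,0,0,0,0,-0.5,0.9],
    [0,0,0,0,0,-1,0.9],
    [0,0,0,0,0,-1,0.9],
  ],
)

```text
clock: 14.5
tool_pos: [0.5787, -0.0476, 0.198]
orientation: [180.0, 0.0, 168.6]
force: [-3.4, 0.9, 5.1]
opening: 0.0336
```

carry_out(
  increments=[
    [0,0,0,0,0,0.5,0.75],
    [0,0,0,0,0,0.5,0.5],
    [0,0,0,0,0,1,0.3],
    [0,0,0,0,0,1,0.3],
    [0,0,0,0,0,15,0.3],
    [0,0,0,0,0,50,0.3],
    [0,0,0,0,0,90,0.3],
    [0,0,0,4,20,120,0.3],
    [0,0,0,4,20,120,0.3],
    [0,0,0,4,20,120,0.3],
  ],
)

```text
clock: 15.75
tool_pos: [0.5824, -0.0275, 0.3172]
orientation: [180.0, -0.0, 168.6]
force: [-0.6, -0.2, -0.9]
opening: 0.0617
```

Run:
```python
from h import *
np.set_printoptions(precision=4,suppress=True)
o=ctrl.get_obs();s=ctrl.snapshot("wrist");c=cam(s,o);print(o["tool_pos"],o["orientation"],o["force"],o["opening"])
np.savez("w4.npz",K=c[0],R=c[1],t=c[2])
cv2.imwrite("pics/w4.png",cv2.resize(s["pixels"][40:320,200:440],None,fx=2.1,fy=2.1,interpolation=cv2.INTER_CUBIC))
for d in ctrl.outline_of(s,"strip_center")[:2]:
    r=cv2.minAreaRect(np.argwhere(d["pixels"])[:,::-1].astype(np.float32));print(d["confidence"],r,unproj(c,r[0],.208))
```

```text
[ 0.5824 -0.0275  0.3172] [179.9847  -0.004  168.6145] [-0.6089 -0.1855 -0.9416] 0.06174227165634118
0.77 ((322.5, 209.5), (119.0, 47.0), 90.0) [ 0.578  -0.0489  0.208 ]
0.57 ((521.25, 287.7500305175781), (21.21320343017578, 38.890872955322266), 45.0) [0.4357 0.0444 0.208 ]
```

View pics/w4.png

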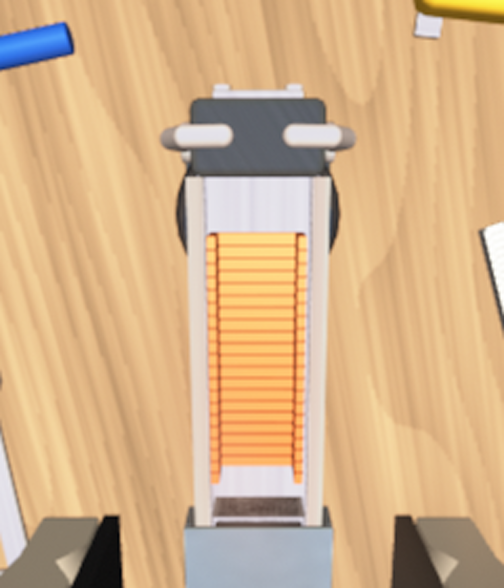

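The strip lies flat and centred in the channel, with free gaps ahead of it and behind it. Next I'll go behind the tab with the fingers closed.

carry_out(
  increments=[
    [0,0,0,11,55,0,1],
    [0,0,0,22,110,0,1],
    [0,0,0,33,165,0,1],
    [0,0,0,44,220,0,1],
    [0,0,0,55.5,280,0,1],
    [0,0,0,55.5,280,-30,1],
    [0,0,0,55.5,280,-75,1],
    [0,0,0,55.5,280,-98,1],
    [0,0,0,55.5,280,-98,1],
    [0,0,0,55.5,280,-98,1],
  ],
)

```text
clock: 17.1
tool_pos: [0.6388, 0.2523, 0.22]
orientation: [180.0, 0.1, 168.6]
force: [-0.1, -0.5, 0.4]
opening: 0.0006
```

carry_out(
  increments=[
    [0,0,0,-2,-10,0,1],
    [0,0,0,-4,-20,0,1],
    [0,0,0,-6,-30,0,1],
    [0,0,0,-8,-40,0,1],
    [0,0,0,-10,-50,0,1],
    [0,0,0,-12,-60,0,1],
    [0,0,0,-14,-70,0,1],
    [0,0,0,-16,-80,0,1],
    [0,0,0,-18,-90,0,1],
    [0,0,0,-20,-100,0,1],
    [0,0,0,-20,-100,0,1],
  ],
)

```text
clock: 18.48
tool_pos: [0.6175, 0.1512, 0.2187]
orientation: [-179.9, -0.1, 168.5]
force: [1.3, 1.7, 2.0]
opening: 0.0005
```

carry_out(
  increments=[
    [0,0,0,-1,-5,0,1],
    [0,0,0,-2,-10,0,1],
    [0,0,0,-3,-15,0,1],
    [0,0,0,-4,-20,0,1],
    [0,0,0,-4.5,-23,0,1],
    [0,0,0,-4.5,-23,0,1],
  ],
)

```text
clock: 19.23
tool_pos: [0.6131, 0.1291, 0.2187]
orientation: [-180.0, -0.1, 168.6]
force: [-1.4, 3.5, 0.5]
opening: 0.0005
```

carry_out(
  increments=[
    [0,0,0,-0.4,-2,0,1],
    [0,0,0,-0.8,-4,0,1],
    [0,0,0,-1.2,-6,0,1],
    [0,0,0,-1.6,-8,0,1],
    [0,0,0,-1.6,-8,0,1],
  ],
)

```text
clock: 19.85
tool_pos: [0.6126, 0.1246, 0.2188]
orientation: [179.7, 0.0, 168.6]
force: [-1.8, 15.4, -1.0]
opening: 0.0003
```

On the ridge (15 N); I'll keep pushing.

carry_out(
  increments=[
    [0,0,0,-0.3,-1.5,0,1],
    [0,0,0,-0.6,-3,0,1],
    [0,0,0,-0.8,-4,0,1],
    [0,0,0,-0.8,-4,0,1],
  ],
)

```text
clock: 20.35
tool_pos: [0.6126, 0.1245, 0.2189]
orientation: [179.4, 0.1, 168.7]
force: [-0.3, 28.4, -1.3]
opening: 0.0003
```

carry_out(
  increments=[
    [0,0,0,0.8,4,0,1],
    [0,0,0,1.6,8,0,1],
    [0,0,0,3,15,0,1],
    [0,0,0,4,20,0,1],
    [0,0,0,4,20,30,1],
    [0,0,0,4,20,80,1],
    [0,0,0,-6,-30,110,0.5],
    [0,0,0,-16,-80,110,0],
    [0,0,0,-26,-130,110,0],
    [0,0,0,-26,-130,110,0],
    [0,0,0,-26,-130,110,0],
  ],
)

```text
clock: 21.72
tool_pos: [0.5853, -0.013, 0.3292]
orientation: [180.0, 0.0, 168.5]
force: [0.5, -0.6, -0.2]
opening: 0.0449
```

Run:
```python
from h import *
np.set_printoptions(precision=4,suppress=True)
o=ctrl.get_obs();s=ctrl.snapshot("wrist");c=cam(s,o);print(o["tool_pos"],o["orientation"],o["force"],o["opening"])
np.savez("w5.npz",K=c[0],R=c[1],t=c[2]);cv2.imwrite("pics/w5raw.png",s["pixels"])
cv2.imwrite("pics/w5.png",cv2.resize(s["pixels"][10:440,200:440],None,fx=1.39,fy=1.39,interpolation=cv2.INTER_CUBIC))
```

```text
[ 0.5853 -0.013   0.3292] [179.9985   0.0087 168.532 ] [ 0.4919 -0.6183 -0.1529] 0.04487009998034185
```

View pics/w5.png

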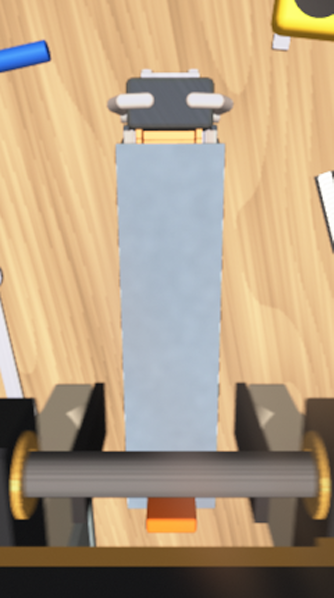

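Run:
```python
from h import *
np.set_printoptions(precision=4,suppress=True)
f=np.load("w5.npz");c=(f["K"],f["R"],f["t"]);n=np.array([.5657,-.108]);u=np.array([.1964,.9805])
im=cv2.imread("pics/w5raw.png")
al=lambda uv,z:(unproj(c,uv,z)[:2]-n)@u*1000
print("rail front",al((322,113.6),.2135),"nose rear top",al((322,10+128/1.39),.212))
f=np.load("w4.npz");c4=(f["K"],f["R"],f["t"])
print("w4 nose rear top",(unproj(c4,(322,40+176/2.1),.212)[:2]-n)@u*1000,"rail front",(unproj(c4,(322,40+520/2.1),.2135)[:2]-n)@u*1000)
t=ctrl.snapshot("top");ct=cam(t);hsv=cv2.cvtColor(t["pixels"],cv2.COLOR_BGR2HSV);m=cv2.inRange(hsv,(5,180,120),(18,255,255));m[:, :185]=0;m[:165]=0;m[230:]=0;m[:,280:]=0
q=np.argwhere(m);print(len(q),unproj(ct,q.mean(0)[::-1],.2365)) if len(q) else print("none")
cv2.imwrite("pics/w5c.png",cv2.resize(im[55:125,270:380],None,fx=7,fy=7,interpolation=cv2.INTER_CUBIC))
```

```text
rail front 7.605736714096785 nose rear top -0.07987573398353753
w4 nose rear top -0.3017866488669289 rail front 121.09911083837326
84 [0.6076 0.1083 0.2365]
```

View pics/w5c.png

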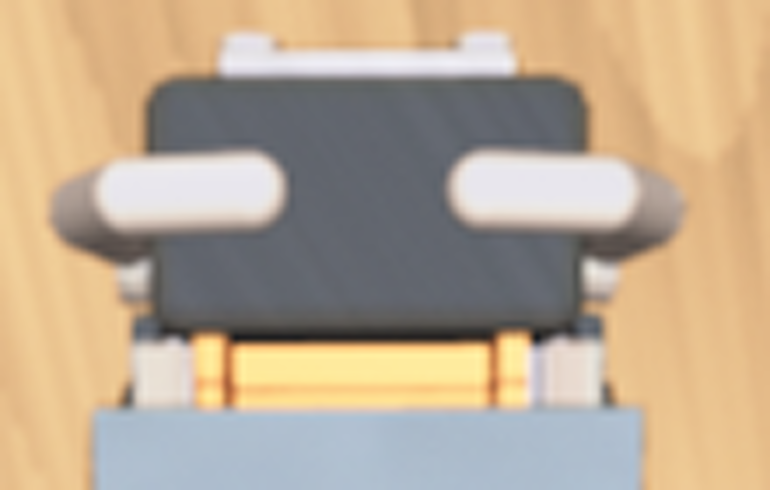

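The rail has held since I backed off. The tab moved 118.1 mm in the top view, against 118 mm full travel. The strip's legs are flush with the nose, and the push rose to 28 N without motion, well over the latch peak. The robot is clear, so I'll confirm nothing drifts and hand in.

Run:
```python
from h import *
t=ctrl.snapshot("top");ct=cam(t);hsv=cv2.cvtColor(t["pixels"],cv2.COLOR_BGR2HSV);m=cv2.inRange(hsv,(5,180,120),(18,255,255));m[:, :185]=0;m[:165]=0;m[230:]=0;m[:,280:]=0
q=np.argwhere(m);print(unproj(ct,q.mean(0)[::-1],.2365))
o=ctrl.get_obs();print(o["clock"],o["force"]);print(ctrl.close_job())
```

```text
[0.60761455 0.10830692 0.2365    ]
21.875 [-0.47625136  0.289532    0.41383356]
the job is handed in; nothing more can be done
None
```

I slid the rail back to its stop and laid the wide copper strip flat, legs up, in the channel. Then I pushed the rail home from behind the tab and handed the job in at 21.9 s with the robot clear. No verdict was reported.

**Rail:**
- In the top view the tab moved 118.1 mm, against 118 mm of full travel, and it did not drift after I let go.
- The last push reached 28 N without any movement, well above the latch peak.
- The wrist view disagreed slightly. It put the rail front 7.6 mm from the nose instead of 5 mm, and earlier wrist readings of that edge were up to 2 mm off either way.

**Strip:** In the last wrist view its legs sit against the nose and it is centred. I had no direct reading of the follower or of the latch click.

**Other things on the bench:** The arm stayed clear of them, but I did not re-measure their positions.

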